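Fetch two gem pots from the gravity rack

ROBOT

A 6-joint arm with a two-finger parallel gripper is mounted at the origin on the work surface; the furniture and walls round the work are solid. World frame = base frame: x ahead of the robot, y to its left, z up, the work surface at z = 0. Lengths are in m, angles in rad, forces in N, time in s.
With the tool pointing down it reaches from about 0.35 to 0.85 m from the base axis. Payload 8.1 kg.
Tool frame: the origin (TCP) lies midway between the tips of the shut fingers; the grasp point (between the pads) lies 19 mm behind it; z points along the fingers, y is the line along which they close (so a half turn about z gives the same grasp; the last joint's range is limited). The gripper opens to 93 mm and grips with 3 to 60 N. Pads are 15 mm wide; open, the fingers measure 128 mm over their backs; the gripper's body (75 mm by 188 mm) begins 65 mm behind the grasp point.
Start: joints at [-1.342, 0.13, 1.488, -0, 1.523, -0.085], TCP at [0.185, -0.571, 0.219] pointing down, gripper open.
Joint ranges: [-2.96, 2.96], [-0.89, 2.26], [0.02, 2.5], [-1.34, 4.48], [0, 2.73], [-2.66, 2.66]. Speed limits (rad/s): [2.39, 2.39, 2.79, 3.14, 3.14, 3.14].

INTERFACE

Orientations are given as a rotation vector (axis times angle).
In Python, from plant import read_state, read_camera, get_calibration, close_job gives the robot as it stands.
- The arm moves only by the shell command python3 -m crank 'ROWS' [FORCE]. ROWS is JSON, a list that holds one entry, the list of rows, each a list of 7 numbers: the gripper's target within -1 to 1 (fully open at 1, half-way at 0, shut at -1), then the shift along the tool's x, y, z as a fraction of full scale, then the turn, a rotation vector about the tool's x, y, z as a fraction of full scale. In form: [[[grip, x, y, z, rx, ry, rz], ...]]. A call has exactly 5 rows; each row is the pose to reach, as a shift and turn from the pose commanded when the call began, along the tool's axes at that moment; what a row does not reach only later rows make up. Full scale, the value 1, is 0.5 m for a shift and 90 degrees for a turn. A row lasts 1/8 s, in which the tool goes at most 62.5 mm and 10.7 degrees, less where a joint would pass 70% of its speed; a pose out of reach is approached as far as the arm can. A call with a number of a shift or a turn outside -1 to 1 is refused whole. A call with a gripper value outside its range is refused whole. The fingers move at their own pace and stop on an object; FORCE is the grip in N (left out, the last holds). Time passes only in rows, so rows that repeat a pose let the fingers close, or fill a call up. It gives the time, the measured TCP pose, the force, the opening and the grip force at its end, in the units of the state.
- read_state(): the state, without advancing time (a new reading comes with each control period).
- read_camera(name): name is "scene" or "top"; returns the picture (400x640x3 uint8, red, green, blue); there is no depth.
- get_calibration(name): a dict with "fx", "fy", "cx", "cy" (pixels), "dist_coeffs" ([k1, k2, p1, p2, k3] as OpenCV has them; the pictures are not rectified), "eye" and "orientation" of the camera in the world. Camera axes: x right, y down, z forward; pixel columns grow to the right and rows downward; lengths in m; the calibration is good to about 2 mm. A picture is of the moment at which its call begins. get_calibration takes no time and is no camera call.
- close_job(): hands the job in; it is judged then, once.
The state is a dict: "t": time; "q": joint angles; "dq": joint speeds; "joint_torque": joint torques, N m; "tool_pos": TCP position; "orientation": TCP orientation; "force": force on the tool from outside, world axes, zero at the start; "wrist_torque": the same for the moment, N m; "opening": finger opening in m; "gripper_force": force on a finger pad.
Only numpy, scipy, OpenCV 4.12 (cv2) and the standard library are available. Lean on these libraries where they do the work, as an engineer would, in place of code of your own. Each camera call takes 0.05 s, during which the arm holds its last target. There are 200 camera calls.

TASK

Take two of the tall gem pots from their sloped roller rack, always the front one, and stand them side by side in the low white tray: fetch the first, let the row roll forward to the lip, then fetch the next. Keep the pots upright, set them down rather than dropping them, and leave the last tall pot resting at the front of its lane and the flat pots where they are in the other rack.

Things in the scene. Friction and masses are not known exactly. Their poses are not given: they have to be found in the camera images.
- rack_tall: fixed gravity rack, 208 mm long (x) and 90 mm wide (y), origin on the table under its centre. Its lane of free rollers slopes 10 degrees down towards the rack's -x, the front end, facing the robot; pots roll forward by themselves. Holds three tall pots in a row. The racks look alike; racks and tray stand in any order from left to right.
- rack_flat: fixed gravity rack, 208 mm long (x) and 90 mm wide (y), origin on the table under its centre. Its lane of free rollers slopes 10 degrees down towards the rack's -x, the front end, facing the robot; pots roll forward by themselves. Holds two flat pots, which are not wanted. Same sizes as the other rack.
- rack_tall_front (a point): the point on the roller tops where the underside of the front tall pot is centred when it rests against the lip: 66 mm in front of the rack's origin, 51 mm above the table. The lip rises 14 mm above the rollers and is 5 mm thick; the two side guides, 4 mm thick and 74 mm apart inside, rise 10 mm above them. Roller tops are 45 mm above the table at the lip, 79 mm at the rear wall.
- tall_1: round clear lidded pot of gems, 63 mm across and 57 mm tall, that starts in front at the lip of rack_tall, touched from behind by the next; it stands square to the rollers, so leaning 10 degrees, its top towards the front; its origin is the centre of its underside, its z axis points up through the lid. Rigid, about 0.16 kg.
- tall_2: the same kind of pot, second in the lane (62 mm behind the first, centre to centre); it rolls down to the lip within about 2 s once the first is lifted out; its origin is the centre of its underside, its z axis points up through the lid. Rigid, about 0.16 kg.
- tall_3: the same kind of pot, last in the lane; it must be at the front at the end; its origin is the centre of its underside, its z axis points up through the lid. Rigid, about 0.16 kg.
- flat_1: round clear lidded pot, flatter and wider (69 mm across, 41 mm tall), in front in rack_flat; not to be moved; its origin is the centre of its underside, its z axis points up through the lid. Rigid, about 0.16 kg.
- flat_2: the same kind of flat pot, behind the first; not to be moved; its origin is the centre of its underside, its z axis points up through the lid. Rigid, about 0.16 kg.
- tray: low white rectangular tray fixed on the table, 140 mm (its x) by 210 mm (its y), 12 mm high, walls 4 mm thick, floor 4 mm thick, origin at the centre of its underside; two pots stand in it side by side along its y with room for fingers if they are about 100 mm apart.

How it is judged:
On the way, in this order (a step that is already met when the one before it is completed fails the run):
1. the first pot stands released in the tray and the second has rolled to the lip (x of tall_1 in the frame of tray between -0.045 and 0.045 m and y of tall_1 in the frame of tray between -0.08 and 0.08 m and z of tall_1 in the frame of tray between -0 and 0.01 m and angle between tall_1's own z axis and vertical below 0.08 rad and linear speed of each of tall_1, tall_2 below 0.03 m/s and contact force between tall_1 and the fingers below 0.05 N and distance between tall_2 and rack_tall_front below 0.015 m), for 0.2 s.
2. the second pot stands released in the tray too and the third has rolled to the lip (x of tall_2 in the frame of tray between -0.045 and 0.045 m and y of tall_2 in the frame of tray between -0.08 and 0.08 m and z of tall_2 in the frame of tray between -0 and 0.01 m and angle between tall_2's own z axis and vertical below 0.08 rad and linear speed of each of tall_2, tall_3 below 0.03 m/s and contact force between tall_2 and the fingers below 0.05 N and distance between tall_3 and rack_tall_front below 0.015 m), for 0.2 s.
At the end, for the whole second after the job is handed in: tall_1 and tall_2 stand upright (within 0.08 rad) and at rest on the tray's floor, released, their centres within 45 mm (tray x) and 80 mm (tray y) of the tray's centre; tall_3 rests at the lip, its underside within 15 mm of rack_tall_front; the flat pots are within 30 mm of where they began (all of step 2 and x of tall_1 in the frame of tray between -0.045 and 0.045 m and y of tall_1 in the frame of tray between -0.08 and 0.08 m and z of tall_1 in the frame of tray between -0 and 0.01 m and angle between tall_1's own z axis and vertical below 0.08 rad and linear speed of tall_1 below 0.03 m/s and contact force between tall_1 and the fingers below 0.05 N and distance of each of flat_1, flat_2 from where it was at the start of the episode below 0.03 m); the robot touches nothing.
It fails at once if a tall pot is tipped by more than 0.8 rad (angle between any of tall_1, tall_2, tall_3's own z axis and vertical above 0.8 rad).
It fails at once if a tall pot is dropped (falls freely faster than 0.8 m/s) ((linear speed of tall_1 above 0.8 m/s and contact force between tall_1 and the fingers below 0.01 N) or (linear speed of tall_2 above 0.8 m/s and contact force between tall_2 and the fingers below 0.01 N) or (linear speed of tall_3 above 0.8 m/s and contact force between tall_3 and the fingers below 0.01 N)).
It fails at once if a flat pot is moved by more than 30 mm (distance of any of flat_1, flat_2 from where it was at the start of the episode above 0.03 m).
It also fails if it takes over 56 s, if anything falls off the work surface, if the arm or the gripper's body presses on something with over 40 N, if the wrist force passes 120 N, or if a joint passes its speed limit or range.

## Working session

There is one attempt and no reset: what is moved stays moved. The work goes in short steps, Python scripts to look and compute and a shell command to move; the robot and the scene stay as the last step left them, time stands still between calls to the robot, and variables do not carry over. Pictures are saved under pics/ and viewed, at most 10 in all, crops included, and the job is handed in when it is done.

```bash
mkdir -p pics; python3 - <<'E'
from plant import *
import cv2
for n in("scene","top"):
    cv2.imwrite(f"pics/{n}0.png",cv2.cvtColor(read_camera(n),cv2.COLOR_RGB2BGR)); print(n,get_calibration(n))
s=read_state();print({k:s[k] for k in("t","tool_pos","orientation","opening","force")})
E
```

```text
scene {'fx': 478.3958169490055, 'fy': 478.3958169490055, 'cx': 318.9650388489265, 'cy': 206.90513189451283, 'dist_coeffs': array([0.01660503, 0.        , 0.        , 0.        , 0.        ]), 'eye': array([ 1.02587319, -0.61058883,  0.84563994]), 'orientation': array([-2.1822828 , -0.82321642,  0.35571563])}
top {'fx': 360.948875205081, 'fy': 360.948875205081, 'cx': 312.0156255959609, 'cy': 203.03885073050662, 'dist_coeffs': array([-0.05459694,  0.        ,  0.        ,  0.        ,  0.        ]), 'eye': array([ 0.34727788, -0.00146935,  0.90567265]), 'orientation': array([-2.14140607,  2.09496643, -0.15885641])}
{'t': 0.1, 'tool_pos': array([ 0.18512743, -0.57020833,  0.2177083 ]), 'orientation': array([-3.10141678e+00, -4.90688559e-01,  1.90778855e-04]), 'opening': 0.09311122074972855, 'force': array([ 0.81235014, -0.48066321, -0.4507278 ])}
```

View pics/top0.png

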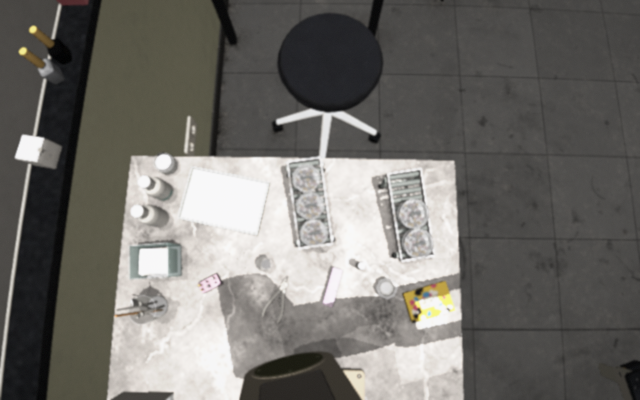

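View pics/scene0.png

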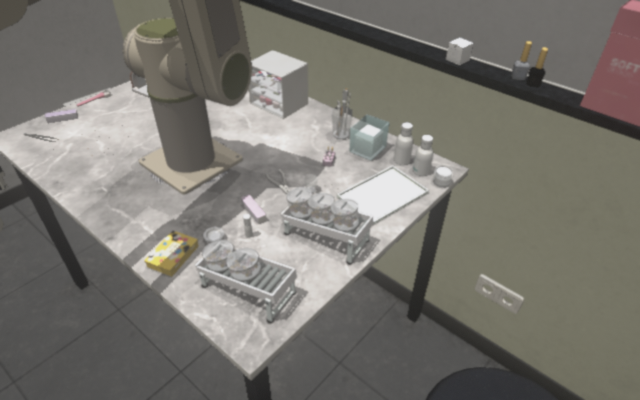

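The middle rack (top view, about 308,203) holds the three tall pots. The tray is to its left (about 225,202), and the flat-pot rack is on the right (about 403,215). I'll enlarge these next.

```bash
python3 - <<'E'
import cv2
a=cv2.imread("pics/top0.png")[150:260,175:340]; cv2.imwrite("pics/topc.png",cv2.resize(a,(792,528),interpolation=cv2.INTER_CUBIC))
a=cv2.imread("pics/scene0.png")[160:270,270:435]; cv2.imwrite("pics/scenec.png",cv2.resize(a,(792,528),interpolation=cv2.INTER_CUBIC))
E
```

```text
(no output)
```

View pics/topc.png

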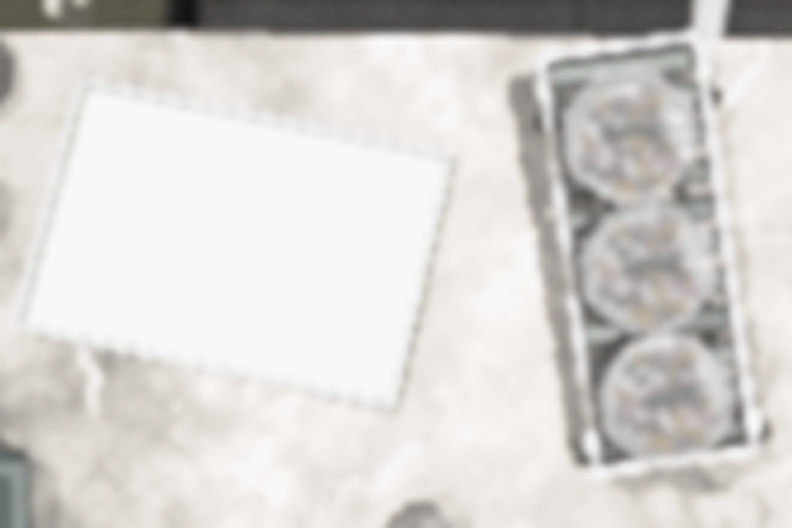

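View pics/scenec.png

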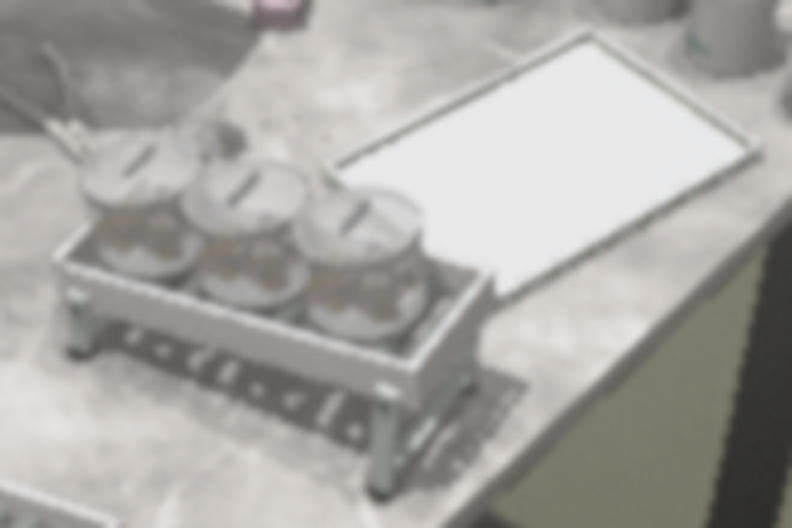

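Top crop: the tray corners are at (85,85), (456,158), (397,412) and (22,328), and the lid centres at (629,135), (647,268) and (667,395), with the front pot last. Scene crop: the lid centres are at (142,168), (248,200) and (358,228), and the tray corners at (593,32), (757,152) and (333,165). I'll triangulate the lids and check the sizes.

```bash
cat > h.py <<'E'
import numpy as np, cv2
from plant import *
from scipy.spatial.transform import Rotation as R
def ray(n,uv):
    c=get_calibration(n);K=np.array([[c['fx'],0,c['cx']],[0,c['fy'],c['cy']],[0,0,1.]])
    p=cv2.undistortPoints(np.array(uv,float).reshape(-1,1,2),K,c['dist_coeffs'])[:,0]
    d=np.c_[p,np.ones(len(p))]@R.from_rotvec(c['orientation']).as_matrix().T
    return c['eye'],d
def atz(n,uv,z):
    e,d=ray(n,uv);return e+d*((z-e[2])/d[:,2])[:,None]
def tri(uvt,uvs):
    (e1,d1),(e2,d2)=ray("top",uvt),ray("scene",uvs);o=[]
    for a,b in zip(d1,d2):
        s=np.linalg.lstsq(np.c_[a,-b],e2-e1,rcond=None)[0]
        p,q=e1+a*s[0],e2+b*s[1];o.append(np.r_[(p+q)/2,np.linalg.norm(p-q)])
    return np.array(o)
E
python3 - <<'E'
from h import *
np.set_printoptions(precision=4,suppress=True)
ct=lambda l:np.array(l)/4.8+[175,150]-0.4
cs=lambda l:np.array(l)/4.8+[270,160]-0.4
T=ct([(85,85),(456,158),(397,412),(22,328)]);S=cs([(593,32),(757,152),(333,165)])
P=atz("top",T,.012);print(P,P.mean(0),[np.linalg.norm(P[i]-P[i-1]) for i in range(4)])
print(atz("scene",S,.012))
L=ct([(667,395),(647,268),(629,135)]);Q=cs([(142,168),(248,200),(358,228)])
print(tri(L,Q)); 
for l,z in zip(range(3),(.107,.118,.129)):print(atz("top",L[l:l+1],z),atz("scene",Q[l:l+1],z))
print("lip",atz("top",ct([(580,465),(762,440)]),.059))
s=read_state();print(R.from_rotvec(s['orientation']).as_matrix())
E
```

```text
[[0.5931 0.3365 0.012 ]
 [0.556  0.1327 0.012 ]
 [0.4205 0.1574 0.012 ]
 [0.46   0.3594 0.012 ]] [0.5074 0.2465 0.012 ] [np.float64(0.13511259048615115), np.float64(0.20721927265899429), np.float64(0.1377848683070127), np.float64(0.20586146970684097)]
[[0.4685 0.3609 0.012 ]
 [0.601  0.3301 0.012 ]
 [0.4298 0.1628 0.012 ]]
[[0.4238 0.0156 0.1008 0.0005]
 [0.4831 0.0267 0.1068 0.0009]
 [0.5438 0.0361 0.1186 0.0004]]
[[0.4234 0.0156 0.107 ]] [[0.4287 0.0102 0.107 ]]
[[0.4808 0.026  0.118 ]] [[0.4915 0.0174 0.118 ]]
[[0.541  0.0355 0.129 ]] [[0.5508 0.0271 0.129 ]]
lip [[ 0.3929  0.0582  0.059 ]
 [ 0.407  -0.0301  0.059 ]]
[[ 0.9512  0.3087 -0.0004]
 [ 0.3087 -0.9512  0.0016]
 [ 0.0001 -0.0016 -1.    ]]
```

The lids are 58–61 mm apart, where 61 is expected. The lip is 89 mm wide and the tray measures 206×136 mm, so the measurements are consistent. Rack yaw is about 9.5°, tray yaw about −10° and its centre about (0.510, 0.247).

```bash
cat >> h.py <<'E'
F=np.array([.436,.0185,.051]);psi=np.radians(9.5)
def Rt(yaw,tilt):  # tool x ahead along yaw, tool z down, tipped outwards by tilt
    return R.from_euler('z',yaw)*R.from_matrix(np.diag([1.,-1,-1]))*R.from_euler('y',tilt)
RK=Rt(psi,np.radians(10)); 
if RK.as_matrix()[0,2]<0: RK=Rt(psi,-np.radians(10))
PZ=-RK.as_matrix()[:,2]
TC=np.array([.510,.247,0]);ty=np.radians(-10);RT=Rt(ty,0)
TX=np.array([np.cos(ty),np.sin(ty),0]);TY=np.array([-np.sin(ty),np.cos(ty),0])
def row(p0,r0,p1,r1):
    print(np.round(np.r_[r0.inv().apply(np.array(p1)-p0)/.5,(r0.inv()*r1).as_rotvec()/(np.pi/2)],3).tolist(), "mm",round(1e3*np.linalg.norm(np.array(p1)-p0)))
def cur():
    s=read_state();return s['tool_pos'],R.from_rotvec(s['orientation'])
E
python3 - <<'E'
from h import *
p,r=cur();w=np.array([.40,-.33,.24]);print(PZ)
row(p,r,w,r);row(w,r,F+.095*PZ,RK);row(F+.095*PZ,RK,F+.018*PZ,RK);print(F+.095*PZ,F+.018*PZ)
E
```

```text
[-0.1712667  -0.02866022  0.98480775]
[0.557, -0.324, -0.044, 0.0, 0.0, 0.0] mm 323
[0.251, -0.645, 0.192, -0.009, 0.111, 0.094] mm 359
[-0.0, -0.0, 0.154, 0.0, 0.0, 0.0] mm 77
[0.41972966 0.01577728 0.14455674] [0.4329172  0.01798412 0.06872654]
```

```bash
python3 -m crank '[[[1,0.557,-0.324,-0.044,0,0,0],[1,0.557,-0.324,-0.044,0,0,0],[1,0.557,-0.324,-0.044,0,0,0],[1,0.557,-0.324,-0.044,0,0,0],[1,0.557,-0.324,-0.044,0,0,0]]]' 20
python3 -m crank '[[[1,0.251,-0.645,0.05,0,0.111,0.094],[1,0.251,-0.645,0.05,0,0.111,0.094],[1,0.251,-0.645,0.05,0,0.111,0.094],[1,0.251,-0.645,0.05,0,0.111,0.094],[1,0.251,-0.645,0.05,0,0.111,0.094]]]'
python3 - <<'E'
from h import *
p,r=cur();print(p);row(p,r,F+.095*PZ,RK)
E
```

```text
t: 0.72
tool_pos: [0.394, -0.3366, 0.2398]
orientation: [-3.103, -0.49, 0.0]
force: [0.1, -1.2, 0.0]
opening: 0.0932
gripper_force: 0.0
t: 1.35
tool_pos: [0.4106, -0.0255, 0.2171]
orientation: [-3.092, -0.255, -0.269]
force: [0.5, -0.6, 0.5]
opening: 0.093
gripper_force: 0.0
[ 0.41058459 -0.02552189  0.21709463]
[0.006, -0.077, 0.149, -0.008, 0.0, -0.001] mm 84
```

```bash
python3 -m crank '[[[1,0.006,-0.077,0.149,-0.008,0,0],[1,0.006,-0.077,0.149,-0.008,0,0],[1,0.006,-0.077,0.149,-0.008,0,0],[1,0.006,-0.077,0.149,-0.008,0,0],[1,0.006,-0.077,0.149,-0.008,0,0]]]'
python3 - <<'E'
from h import *
p,r=cur();print(p);row(p,r,F+.095*PZ,RK)
a=cv2.cvtColor(read_camera("scene"),cv2.COLOR_RGB2BGR)[110:260,230:430]
b=cv2.cvtColor(read_camera("top"),cv2.COLOR_RGB2BGR)[150:260,250:400]
a=cv2.resize(a,(800,600),interpolation=cv2.INTER_CUBIC);cv2.imwrite("pics/s1.png",a)
E
```

```text
t: 1.98
tool_pos: [0.421, 0.0134, 0.1466]
orientation: [-3.105, -0.254, -0.274]
force: [0.2, -0.4, -0.1]
opening: 0.0929
gripper_force: 0.0
[0.42098993 0.01339337 0.14657126]
[-0.002, -0.005, 0.004, 0.0, -0.001, -0.001] mm 3
```

View pics/s1.png

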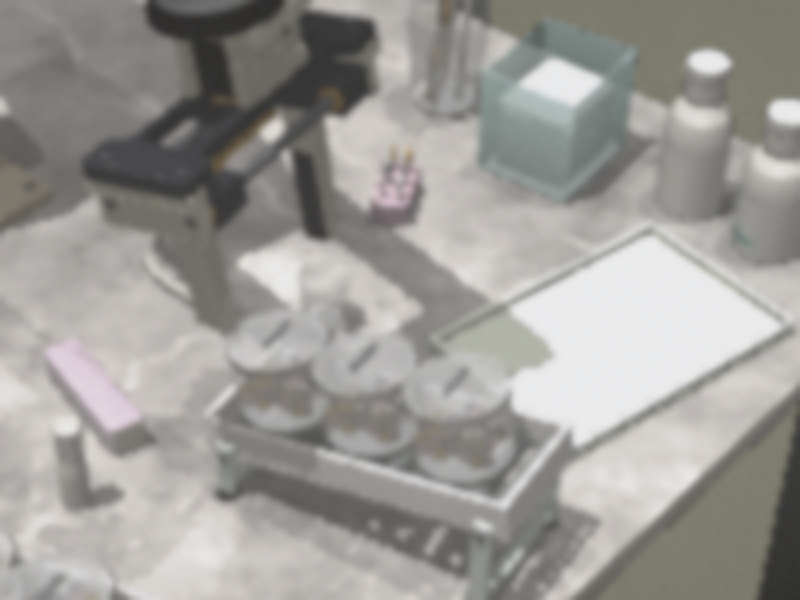

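The fingertips are at (213,325) and (315,235), so their midpoint is about (264,280), and the front lid centre is at (278,340). I'll compare this with the projections.

```bash
python3 - <<'E'
from h import *
c=get_calibration("scene");K=np.array([[c['fx'],0,c['cx']],[0,c['fy'],c['cy']],[0,0,1.]])
r=R.from_rotvec(c['orientation']).inv()
p,q=cur();m=q.as_matrix()
P=np.array([p,p+.0465*m[:,1],p-.0465*m[:,1],p+.055*m[:,1],p-.055*m[:,1],p+.038*m[:,2],F+.057*PZ,F+.057*PZ+.01*m[:,0],F+.057*PZ+.01*m[:,1]])
u=cv2.projectPoints(P,r.as_rotvec(),-r.apply(c['eye']),K,c['dist_coeffs'])[0][:,0]
print((u-[230,110])*4)
E
```

```text
[[269.31323796 278.55230452]
 [223.69492065 322.15607896]
 [312.57657115 237.19311756]
 [215.08590791 330.38413386]
 [320.2449405  229.86160575]
 [280.05680938 331.51726453]
 [281.33980166 330.98081987]
 [295.16942275 334.49701548]
 [272.01818781 340.24858097]]
```

The projected fingertips match the image to about 1 px. The lid sits a few mm lower and nearer than predicted, well within the 15 mm finger clearance, so straight down works.

```bash
python3 -m crank '[[[1,0.001,0,0.08,0,0,0],[1,0.001,0,0.14,0,0,0],[1,0.001,0,0.157,0,0,0],[1,0.001,0,0.157,0,0,0],[1,0.001,0,0.157,0,0,0]]]' 15
python3 -m crank '[[[-0.2,0,0,0,0,0,0],[-0.6,0,0,0,0,0,0],[-0.6,0,0,0,0,0,0],[-0.6,0,0,0,0,0,0],[-0.6,0,0,0,0,0,0]]]' 15
python3 - <<'E'
from h import *
p,r=cur();print(p,PZ@(p-F));row(p,r,F+.018*PZ,RK)
E
```

```text
t: 2.7
tool_pos: [0.435, 0.0164, 0.0694]
orientation: [-3.105, -0.256, -0.274]
force: [-0.6, -0.7, -0.1]
opening: 0.0933
gripper_force: 0.0
t: 3.32
tool_pos: [0.4341, 0.0168, 0.0681]
orientation: [-3.104, -0.256, -0.271]
force: [-0.7, 2.0, 2.7]
opening: 0.0616
gripper_force: 15.0
[0.43414726 0.01682977 0.06805748] 0.017163517813242865
[-0.002, -0.003, -0.002, -0.0, 0.0, -0.001] mm 2
```

Gripped: opening 61.6 mm, force 15 N. Now lifting square to the rollers.

```bash
python3 -m crank '[[[-0.6,0,0,-0.04,0,0,0],[-0.6,0,0,-0.1,0,0,0],[-0.6,0,0,-0.18,0,0,0],[-0.6,0,0,-0.22,0,0,0],[-0.6,0,0,-0.22,0,0,0]]]' 20
python3 - <<'E'
from h import *
p,r=cur();print(p);row(p,r,TC+.052*TY+[0,0,.12],RT); row(TC+.052*TY+[0,0,.12],RT,TC+.052*TY+[0,0,.0225],RT)
E
```

```text
t: 3.95
tool_pos: [0.4161, 0.0132, 0.1776]
orientation: [-3.105, -0.256, -0.275]
force: [0.6, -0.0, -2.1]
opening: 0.0613
gripper_force: 20.1
[0.41605778 0.01315714 0.17756098]
[0.272, -0.529, 0.165, -0.019, -0.111, 0.215] mm 308
[0.0, 0.0, 0.195, 0.0, 0.0, 0.0] mm 98
```

```bash
python3 -m crank '[[[-0.6,0.06,-0.11,0,0,-0.03,0.05],[-0.6,0.13,-0.23,0.04,-0.01,-0.06,0.1],[-0.6,0.19,-0.35,0.08,-0.015,-0.09,0.15],[-0.6,0.24,-0.46,0.12,-0.019,-0.111,0.2],[-0.6,0.272,-0.529,0.15,-0.019,-0.111,0.215]]]'
python3 -m crank '[[[-0.6,0,0,0,0,0,0],[-0.6,0,0,0,0,0,0],[-0.6,0,0,0,0,0,0],[-0.6,0,0,0,0,0,0],[-0.6,0,0,0,0,0,0]]]'
python3 - <<'E'
from h import *
p,r=cur();print(p);row(p,r,TC+.052*TY+[0,0,.0235],RT)
for n,(y0,y1,x0,x1) in {"top":(150,260,175,340),"scene":(110,260,250,450)}.items():
    a=cv2.cvtColor(read_camera(n),cv2.COLOR_RGB2BGR)[y0:y1,x0:x1]
    cv2.imwrite(f"pics/{n}2.png",cv2.resize(a,(800,600 if n=="scene" else 533),interpolation=cv2.INTER_CUBIC))
E
```

```text
t: 4.58
tool_pos: [0.5165, 0.3003, 0.1226]
orientation: [3.128, -0.275, -0.008]
force: [0.6, -0.1, -1.2]
opening: 0.0611
gripper_force: 20.1
t: 5.2
tool_pos: [0.5172, 0.298, 0.1269]
orientation: [-3.129, 0.274, 0.002]
force: [-0.5, -0.0, -1.7]
opening: 0.0612
gripper_force: 20.1
[0.51717267 0.29795192 0.12686292]
[0.004, -0.001, 0.207, -0.0, 0.001, -0.0] mm 103
```

View pics/scene2.png

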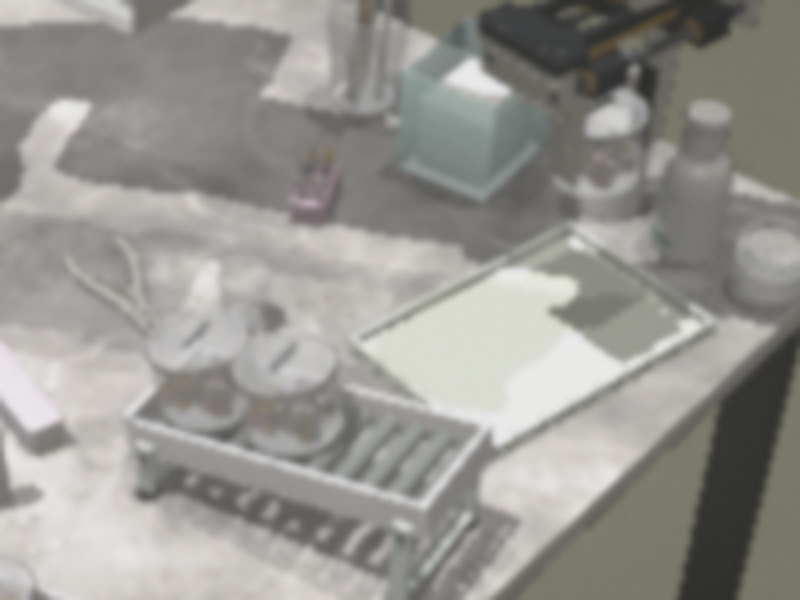

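The pot hangs upright in the gripper and the other two have rolled to the lip (crop about 198,340 and 290,365). Before lowering, I'll check that the gripper body clears the bottles beyond the tray.

```bash
python3 - <<'E'
from h import *
print(tri([(138,212),(145,183)],[(406,128),(427,140)]).round(3)); print(atz("top",[(167,215),(171,190)],0.02).round(3))
E
```

```text
[[0.459 0.418 0.109 0.   ]
 [0.53  0.414 0.102 0.003]]
[[0.466 0.388 0.02 ]
 [0.53  0.384 0.02 ]]
```

Bottle caps are at y≈0.415, z≈0.105, and the gripper body's end would reach y≈0.39. I'll place the pot at tray y=+0.042 for more margin.

```bash
python3 -m crank '[[[-0.6,0.004,0.019,0.05,0,0.001,0],[-0.6,0.004,0.019,0.12,0,0.001,0],[-0.6,0.004,0.019,0.17,0,0.001,0],[-0.6,0.004,0.019,0.2,0,0.001,0],[-0.6,0.004,0.019,0.2,0,0.001,0]]]'
python3 -m crank '[[[-0.6,0,0,0.003,0,0,0],[-0.6,0,0,0.005,0,0,0],[-0.6,0,0,0.007,0,0,0],[-0.6,0,0,0.007,0,0,0],[-0.6,0,0,0.007,0,0,0]]]'
```

```text
t: 5.92
tool_pos: [0.5161, 0.2884, 0.025]
orientation: [3.128, -0.273, -0.004]
force: [-0.8, 0.3, -1.3]
opening: 0.0612
gripper_force: 20.1
t: 6.55
tool_pos: [0.5169, 0.2888, 0.0225]
orientation: [3.129, -0.273, -0.001]
force: [0.2, 0.6, -2.0]
opening: 0.0614
gripper_force: 20.1
```

Not touching yet (force z still about −2 N), so I'll lower in small steps.

```bash
for i in 1 2; do python3 -m crank '[[[-0.6,0,0,0.001,0,0,0],[-0.6,0,0,0.002,0,0,0],[-0.6,0,0,0.002,0,0,0],[-0.6,0,0,0.002,0,0,0],[-0.6,0,0,0.002,0,0,0]]]' | grep -E "pos|force:"; done
```

```text
tool_pos: [0.5173, 0.2888, 0.0218]
force: [1.2, -1.4, 2.7]
gripper_force: 20.2
tool_pos: [0.5178, 0.2888, 0.0212]
force: [2.5, -3.3, 6.1]
gripper_force: 20.0
```

Contact (+6 N). Releasing with a part opening, then straight up.

```bash
python3 -m crank '[[[0.6,0,0,0,0,0,0],[0.6,0,0,0,0,0,0],[0.6,0,0,0,0,0,0],[0.7,0,0,0,0,0,0],[0.7,0,0,0,0,0,0]]]'
python3 -m crank '[[[0.7,0,0,-0.04,0,0,0],[0.7,0,0,-0.12,0,0,0],[0.7,0,0,-0.22,0,0,0],[0.7,0,0,-0.32,0,0,0],[0.7,0,0,-0.36,0,0,0]]]'
python3 - <<'E'
from h import *
F2=np.array([.4355,.017,.051])
p,r=cur();print(p);row(p,r,F2+.13*PZ,RK);row(F2+.13*PZ,RK,F2+.018*PZ,RK)
a=cv2.cvtColor(read_camera("scene"),cv2.COLOR_RGB2BGR)[110:260,250:450]
cv2.imwrite("pics/s3.png",cv2.resize(a,(800,600),interpolation=cv2.INTER_CUBIC))
E
```

```text
t: 8.43
tool_pos: [0.5168, 0.2888, 0.0203]
orientation: [3.129, -0.273, -0.001]
force: [-0.4, 0.2, 0.2]
opening: 0.0787
gripper_force: 0.0
t: 9.05
tool_pos: [0.5189, 0.2897, 0.2062]
orientation: [-3.126, 0.272, -0.009]
force: [0.3, 0.5, -0.3]
opening: 0.0791
gripper_force: 0.0
[0.51888451 0.28973381 0.20622568]
[-0.113, 0.581, 0.052, 0.017, 0.106, -0.216] mm 297
[-0.0, -0.0, 0.224, 0.0, 0.0, 0.0] mm 112
```

View pics/s3.png

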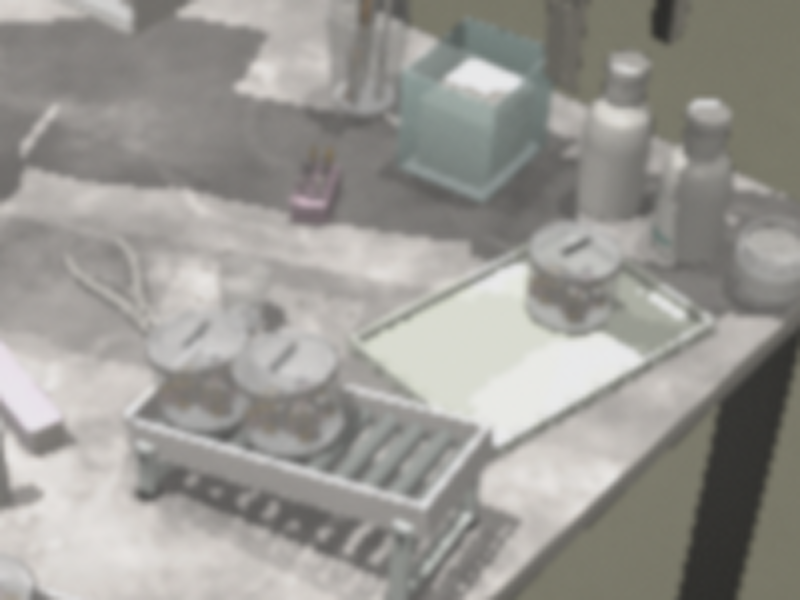

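Pot 1 stands upright in the tray (crop about 572,300), on the tray's centreline, and tall_2 is at the lip. Going back for the second.

```bash
python3 -m crank '[[[1,-0.02,0.11,0,0,0.03,-0.06],[1,-0.04,0.23,0.01,0.01,0.06,-0.12],[1,-0.07,0.35,0.02,0.017,0.09,-0.18],[1,-0.09,0.47,0.03,0.017,0.106,-0.216],[1,-0.113,0.581,0.052,0.017,0.106,-0.216]]]'
python3 -m crank '[[[1,0,0,0,0,0,0],[1,0,0,0,0,0,0],[1,0,0,0,0,0,0],[1,0,0,0,0,0,0],[1,0,0,0,0,0,0]]]'
python3 - <<'E'
from h import *
F2=np.array([.4355,.017,.051])
p,r=cur();print(p);row(p,r,F2+.018*PZ,RK)
E
```

```text
t: 9.72
tool_pos: [0.4096, 0.0112, 0.1733]
orientation: [-3.108, -0.261, -0.261]
force: [0.9, -0.8, 0.9]
opening: 0.0929
gripper_force: 0.0
t: 10.35
tool_pos: [0.4112, 0.0133, 0.1745]
orientation: [-3.108, -0.262, -0.26]
force: [0.6, 0.2, 1.1]
opening: 0.0932
gripper_force: 0.0
[0.41119401 0.01331721 0.17454571]
[0.007, 0.0, 0.216, 0.001, 0.005, 0.002] mm 108
```

```bash
python3 -m crank '[[[1,0.007,0,0.07,0.001,0.005,0.002],[1,0.007,0,0.15,0.001,0.005,0.002],[1,0.007,0,0.2,0.001,0.005,0.002],[1,0.007,0,0.216,0.001,0.005,0.002],[1,0.007,0,0.216,0.001,0.005,0.002]]]' 15
python3 -m crank '[[[-0.2,0,0,0,0,0,0],[-0.6,0,0,0,0,0,0],[-0.6,0,0,0,0,0,0],[-0.6,0,0,0,0,0,0],[-0.6,0,0,0,0,0,0]]]' 15
python3 -m crank '[[[-0.6,0,0,-0.04,0,0,0],[-0.6,0,0,-0.1,0,0,0],[-0.6,0,0,-0.18,0,0,0],[-0.6,0,0,-0.22,0,0,0],[-0.6,0,0,-0.22,0,0,0]]]' 20
python3 - <<'E'
from h import *
p,r=cur();print(p);row(p,r,TC-.053*TY+[.007,0,.125],RT)
E
```

```text
t: 10.98
tool_pos: [0.4321, 0.0161, 0.0687]
orientation: [-3.105, -0.255, -0.271]
force: [-0.1, 0.3, -0.7]
opening: 0.0929
gripper_force: 0.0
t: 11.6
tool_pos: [0.4327, 0.016, 0.0692]
orientation: [-3.105, -0.254, -0.274]
force: [0.5, 1.7, 2.7]
opening: 0.0617
gripper_force: 15.0
t: 12.22
tool_pos: [0.4142, 0.0124, 0.1784]
orientation: [-3.106, -0.254, -0.276]
force: [-0.3, -0.0, -1.8]
opening: 0.0609
gripper_force: 20.0
[0.41415547 0.01236657 0.17837592]
[0.221, -0.33, 0.148, -0.018, -0.112, 0.214] mm 212
```

```bash
python3 -m crank '[[[-0.6,0.05,-0.09,0,0,-0.03,0.05],[-0.6,0.11,-0.18,0.03,-0.01,-0.06,0.1],[-0.6,0.17,-0.27,0.07,-0.015,-0.09,0.16],[-0.6,0.207,-0.33,0.11,-0.018,-0.112,0.214],[-0.6,0.207,-0.33,0.148,-0.018,-0.112,0.214]]]'
python3 -m crank '[[[-0.6,0,0,0,0,0,0],[-0.6,0,0,0,0,0,0],[-0.6,0,0,0,0,0,0],[-0.6,0,0,0,0,0,0],[-0.6,0,0,0,0,0,0]]]'
python3 - <<'E'
from h import *
p,r=cur();print(p);row(p,r,TC-.053*TY+[0,0,.0245],RT)
E
```

```text
t: 12.85
tool_pos: [0.4993, 0.1958, 0.1186]
orientation: [3.13, -0.269, -0.011]
force: [0.1, -0.4, -2.0]
opening: 0.0617
gripper_force: 20.0
t: 13.48
tool_pos: [0.5001, 0.194, 0.1228]
orientation: [-3.128, 0.273, 0.003]
force: [-0.6, -0.6, -1.4]
opening: 0.0613
gripper_force: 20.0
[0.50006374 0.19400544 0.12283463]
[0.002, -0.002, 0.197, -0.001, 0.001, 0.0] mm 98
```

```bash
python3 -m crank '[[[-0.6,0.002,-0.002,0.05,0,0.001,0],[-0.6,0.002,-0.002,0.12,0,0.001,0],[-0.6,0.002,-0.002,0.17,0,0.001,0],[-0.6,0.002,-0.002,0.195,0,0.001,0],[-0.6,0.002,-0.002,0.195,0,0.001,0]]]'
for i in 1 2; do python3 -m crank '[[[-0.6,0,0,0.001,0,0,0],[-0.6,0,0,0.002,0,0,0],[-0.6,0,0,0.003,0,0,0],[-0.6,0,0,0.003,0,0,0],[-0.6,0,0,0.003,0,0,0]]]' | grep -E "pos|force:"; done
```

```text
t: 14.1
tool_pos: [0.5006, 0.195, 0.0246]
orientation: [-3.129, 0.272, 0.003]
force: [-0.6, 0.3, -1.1]
opening: 0.0609
gripper_force: 20.0
tool_pos: [0.5007, 0.1951, 0.0232]
force: [-0.1, -0.2, -1.3]
gripper_force: 20.0
tool_pos: [0.501, 0.1951, 0.0222]
force: [-2.0, -1.7, 5.6]
gripper_force: 20.0
```

Contact (+5.6 N). Release, rise, and take a look.

```bash
python3 -m crank '[[[0.6,0,0,0,0,0,0],[0.6,0,0,0,0,0,0],[0.6,0,0,0,0,0,0],[0.7,0,0,0,0,0,0],[0.7,0,0,0,0,0,0]]]'
python3 -m crank '[[[0.7,0,0,-0.04,0,0,0],[0.7,0,0,-0.12,0,0,0],[0.7,0,0,-0.22,0,0,0],[0.7,0,0,-0.32,0,0,0],[0.7,0,0,-0.4,0,0,0]]]'
python3 -m crank '[[[0.7,0,0,0,0,0,0],[0.7,0,0,0,0,0,0],[0.7,0,0,0,0,0,0],[0.7,0,0,0,0,0,0],[0.7,0,0,0,0,0,0]]]'
python3 - <<'E'
from h import *
a=cv2.cvtColor(read_camera("scene"),cv2.COLOR_RGB2BGR)[150:300,190:390+50]
cv2.imwrite("pics/s4.png",cv2.resize(a,(800,480),interpolation=cv2.INTER_CUBIC))
E
```

```text
t: 15.98
tool_pos: [0.5007, 0.1951, 0.0216]
orientation: [-3.129, 0.272, 0.002]
force: [-0.6, 1.2, 0.1]
opening: 0.0792
gripper_force: 0.0
t: 16.6
tool_pos: [0.5013, 0.195, 0.2241]
orientation: [-3.128, 0.272, -0.001]
force: [-0.3, -0.7, 0.0]
opening: 0.0791
gripper_force: 0.0
t: 17.23
tool_pos: [0.5006, 0.1948, 0.2208]
orientation: [-3.129, 0.272, 0.004]
force: [0.6, -1.0, -0.6]
opening: 0.0794
gripper_force: 0.0
```

View pics/s4.png

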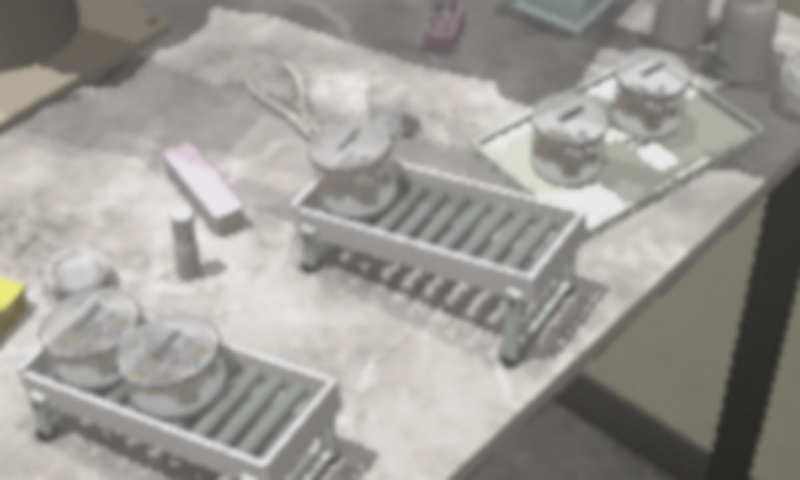

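Both pots stand upright in the tray (crop about 568,145 and 650,95). The third rests at the lip (350,165) and the flat pots haven't moved (90,340 and 170,365). Handing in.

```bash
python3 -c "from plant import *; print(close_job())"
```

```text
the job is handed in; nothing more can be done
None
```

Job handed in at about 17 s of the 56 s limit: the last picture shows both tall pots upright and released in the tray, the third at the lip and the flat pots in place; the hand-in returned no verdict.

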